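# Work a parts tray over the sill and home in its bench frame

## Robot

A 6-joint arm with a two-finger parallel gripper is mounted at the origin on the work surface. World frame = base frame: x ahead of the robot, y to its left, z up, the work surface at z = 0. Lengths are in mm, angles in rad, forces in N, time in s.
With the tool pointing down it reaches from about 275 to 750 mm from the base axis. Payload 10.2 kg.
Tool frame: the origin (TCP) lies at the very end of the fingers, on their centre line; the grasp point (between the pads) lies behind it (ctrl.grasp_offset is the z of the grasp point in the tool frame, in mm); z points along the fingers, y is the direction in which the jaws open and shut (so a half turn about z gives the same grasp; the last joint's range is limited). The gripper opens to 85 mm and grips with 20 to 120 N. Pads are 22 mm wide; open, the fingers measure 114 mm over their backs; the gripper's body (76 mm by 85 mm) begins 54 mm behind the grasp point. The pads swing forward as they close: fully open they stand 13 mm farther back than shut.
Start: joints at [1.061, 0.313, 1.498, -0, 1.331, -0.223], TCP at [148.527, 503.558, 231.294] pointing down, gripper open.
Joint ranges: [-2.94, 2.94], [-0.97, 2.17], [0.19, 2.56], [-1.23, 4.37], [0.02, 3.11], [-2.88, 2.88]. Speed limits (rad/s): [2.39, 2.39, 3.01, 3.14, 3.14, 3.14].

## Interface

Orientations are given as a unit quaternion [w, x, y, z].
In Python, from rig import ctrl, capture, job gives the robot as it stands. The module is installed in compiled form; this text tells all that it offers.
- The arm moves only by the tool move_arm, never from a script. Its argument "series" is a list of rows, each a list of 7 numbers: the turn, a rotation vector about the tool's x, y, z in rad, then the shift along the tool's x, y, z in cm, then the opening, from 0 (shut) to 1 (fully open). A call has 1 to 5 rows; each row is the pose to reach, as a shift and turn from the pose measured when the call began, along the tool's axes at that moment; what a row does not reach only later rows make up. A row lasts 1/12 s, in which the tool goes at most 41.7 mm and 7.16 degrees, less where a joint would pass 70% of its speed; a pose out of reach is approached as far as the arm can. A call with a gripper value outside its range is refused whole. The fingers move at their own pace and stop on an object; "grip_force" is the grip in N (left out, the last holds). Time passes only in rows, so rows that repeat a pose let the fingers close. It gives the time, the measured TCP pose, the force and the opening at its end, in the units of the state.
- ctrl.sense(): the state, without advancing time (a new reading comes with each control period).
- capture(name): name is "scene" or "top" or "wrist"; returns a dict with "frame" (420x560x3 uint8, red, green, blue), "mtx" (3x3 intrinsics, pixels), "dist" ([k1, k2, p1, p2, k3] as OpenCV has them; the pictures are not rectified), "R" (3x3) and "t" (3): a world point X has camera coordinates R X + t. Camera axes: x right, y down, z forward; pixel columns grow to the right and rows downward; lengths in mm; the calibration is good to about 2 mm. A picture is of the moment at which its call begins. There is no depth.
- job.finish_job(): hands the job in, once; it reports no verdict.
The state is a dict: "time_s": time; "joints": joint angles; "dq": joint speeds; "tau": joint torques, N m; "eef_pos": TCP position; "ee_rot": TCP orientation; "force": force on the tool from outside, world axes, zero at the start; "wrist_torque": the same for the moment, N m; "grip_width": opening from 0.0 (shut) to 1.0 (fully open).
Only numpy, scipy, OpenCV 4.12 (cv2) and the standard library are available. Lean on these libraries where they do the work, as an engineer would, in place of code of your own. Each camera call takes 0.05 s, during which the arm holds its last target.

## Task

Put the plywood parts tray away in the dark batten frame on the bench: lift its leading edge onto the raised sill while its back end stays on the bench, then push the tray over the sill and on until it lies flat and square inside, pressed firmly home (about 10 N) against the pad of the end stop, whose setting has to be felt. Do not lift the whole tray clear over the sill, never ram it against the sill or the stop, and leave the other things on the bench where they are. Let go at the end.

Things in the scene. Friction and masses are not known exactly. Their poses are not given: they have to be found in the camera images.
- tray_mid (a point): centre of the open plywood tray, half-way up (25 mm). The tray is 170 mm long (x), 120 mm wide (y), 50 mm high, 0.55 to 0.9 kg. x points along the tray to its leading end, which faces the sill; z up. At the start it stands flat on the bench, 25 to 55 mm short of the sill, a little askew and off the frame's centre line
- tray_lead (a point): middle of the tray's bottom edge at the leading end (85 mm ahead of the tray's centre, on its underside); axes as the tray's
- tray_trail (a point): middle of the tray's bottom edge at the back end (85 mm behind the tray's centre, on its underside); axes as the tray's
- bay: frame of dark battens fixed to the bench, without a floor. Origin on the bench under the middle of the sill; x points the way in, y across, z up. Two side guides 30 mm high, 136 mm apart inside (8 mm of play each side of the tray), run from sill to stop, flared at the sill. Once dropped in behind the sill, a tray has still 18 to 38 mm to slide to the stop
- sill: the raised threshold across the mouth of the frame: a square-edged batten 24 mm thick (from -12 to +12 mm along the frame's x), 16 mm high, 136 mm long; origin on the bench at its middle, axes as the frame's. The tray cannot ride up it unless its leading edge is lifted; more than 35 N between tray and sill is too much
- stop_face (a point): bench-level point in the middle of the inner face of the fixed end block, 228 mm from the frame's origin, axes as the frame's. The stop that the tray meets is a pad clamped on this block, 100 mm wide and 5 to 37 mm above the bench, that stands out 8 to 28 mm from this face towards the sill, set differently each time: its place is not reported and has to be felt
- glue: white plastic glue bottle, 54 mm across, 160 mm tall, standing beside the frame; bystander; origin at the centre of its underside
- stain_can: round metal can, 84 mm across, 95 mm tall, standing beside the tray's path; bystander; origin at the centre of its underside
- screwdriver: wooden-handled screwdriver lying on the robot's side of the tray; bystander
- sanding_block: cork sanding block 100 x 60 x 30 mm, on the robot's side of the frame; bystander; origin at the centre of its underside
- disc: flat wooden disc, 60 mm across, 12 mm thick, lying beside the mouth of the frame; bystander; origin at the centre of its underside
- hammer: hammer lying at the left of the bench; bystander
- offcut: wooden offcut 160 x 55 x 30 mm lying at the right of the bench; bystander; origin at the centre of its underside
- tray: the tray; origin at the centre of its underside, axes as at its centre point. Its walls are 9 mm thick and can be pinched from above; inside each end wall 45 mm is empty down to the 8 mm floor. Stacks of wooden blanks are fixed in its middle, below the rim
- stop: the end stop: a wooden block 45 mm high, 24 mm thick, fixed across the far end of the frame, with its clamped pad, which does not give under the hand. Origin at the same point as stop_face. The tray must press on the pad with at least 5 N (held for a moment) and never more than 25 N

How it is judged:
By the outcome, as a careful person would: the job done as asked, in the order asked, and still so for the second after the job is handed in, with the robot touching nothing.
It also fails if it takes over 72 s, if anything falls off the work surface, if the arm or the gripper's body presses on something with over 40 N, if the wrist force passes 120 N, or if a joint passes its speed limit or range.

## Working session

There is one attempt and no reset: what is moved stays moved. The work goes in short steps, Python scripts to look and compute and a tool call to move; the robot and the scene stay as the last step left them, time stands still between calls to the robot, and variables do not carry over. Pictures are saved under pics/ and viewed, and the job is handed in when it is done.

Besides the shell and the picture viewer there is one more tool, called after "Request:" as name([rows], argument=value, ...), one row to a line, values as JSON. move_arm: Moves the arm, as the interface text tells. Its arguments: {"type":"object","properties":{"series":{"type":"array","items":{"type":"array","items":{"type":"number"}}},"grip_force":{"type":"number"}},"required":["series"]}

```bash
ls; mkdir -p pics; python3 - <<'E'
from rig import ctrl,capture,job
import cv2
s=ctrl.sense()
print({k:s[k] for k in s}, ctrl.grasp_offset)
for n in ["scene","top","wrist"]:
    c=capture(n); cv2.imwrite(f"pics/{n}0.png",c["frame"][:,:,::-1]); print(n,c["mtx"],c["dist"],c["R"],c["t"])
E
```

```text
pics
{'time_s': 0.0, 'joints': array([ 1.06061053e+00,  3.13433111e-01,  1.49845439e+00,  2.09425144e-05,
        1.33100786e+00, -2.23364760e-01]), 'dq': array([-0.00065003,  0.00112319, -0.00117628,  0.00123298, -0.00051997,
       -0.00198544]), 'tau': array([ 1.62280423e-03, -4.12268507e+01, -2.59744066e+01, -7.52445385e-05,
        4.12470661e-03, -1.69012333e-05]), 'eef_pos': array([148.38109688, 503.3190516 , 230.73720886]), 'ee_rot': array([-2.43073609e-04,  1.42921885e-01,  9.89733757e-01, -6.04384110e-04]), 'force': array([-0.14924433,  0.04678588, -0.28841408]), 'wrist_torque': array([0.00385297, 0.01669251, 0.00410756]), 'grip_width': 0.9998710191350121} -18.700000000000003
scene [[453.09310614   0.         280.00496598]
 [  0.         453.09310614 208.00218808]
 [  0.           0.           1.        ]] [-0.0939958  0.         0.         0.         0.       ] [[ 0.41272081  0.91066001  0.01897075]
 [ 0.67913526 -0.29377859 -0.67265848]
 [-0.60698998  0.29050386 -0.73970986]] [-276.17114815 -344.2039656  1609.21165669]
top [[383.39762526   0.         291.20757603]
 [  0.         383.39762526 213.05055326]
 [  0.           0.           1.        ]] [0.01087466 0.         0.         0.         0.        ] [[ 0.00934633 -0.9998619  -0.01374137]
 [-0.99618236 -0.00811739 -0.08691844]
 [ 0.0867949   0.01450128 -0.99612065]] [  29.91511088  578.14274041 1281.56423153]
wrist [[307.28001632   0.         276.75496559]
 [  0.         307.28001632 208.42806318]
 [  0.           0.           1.        ]] [0.01715833 0.         0.         0.         0.        ] [[ 0.28318527  0.95906426 -0.00136164]
 [ 0.92504631 -0.27276538  0.26436408]
 [ 0.25317073 -0.07612359 -0.96442199]] [-525.27338567  -32.05553924  378.59790944]
```

View pics/scene0.png

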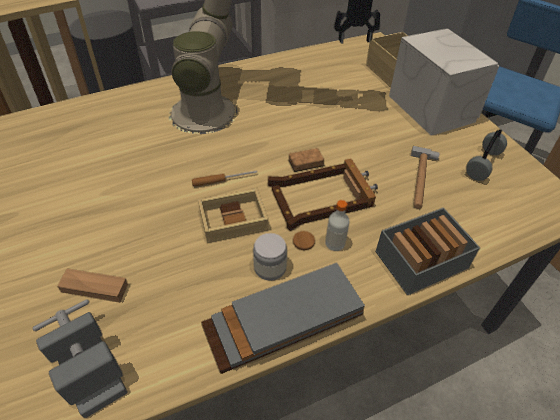

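View pics/top0.png

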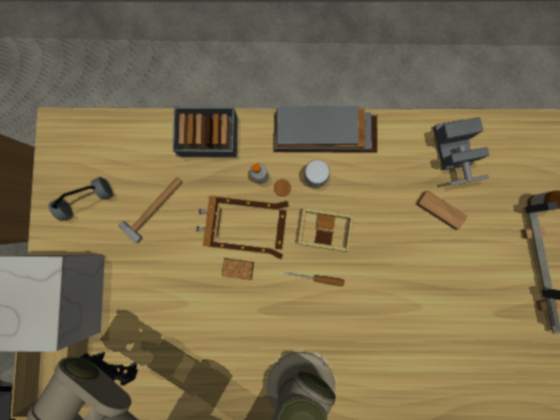

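View pics/wrist0.png

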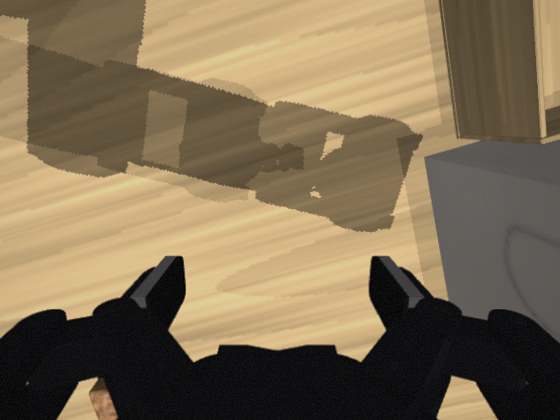

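```bash
cat > h.py <<'E'
import numpy as np, cv2
from rig import ctrl,capture,job
from scipy.spatial.transform import Rotation as Rt
def ray(c,px,z):
    px=np.array(px,float).reshape(-1,1,2)
    n=cv2.undistortPoints(px,c["mtx"],np.array(c["dist"])).reshape(-1,2)
    d=np.c_[n,np.ones(len(n))]@c["R"]
    C=-c["R"].T@c["t"]
    return C+d*((z-C[2])/d[:,2])[:,None]
def proj(c,X):
    r,_=cv2.Rodrigues(c["R"]); p,_=cv2.projectPoints(np.array(X,float).reshape(-1,3),r,c["t"],c["mtx"],np.array(c["dist"])); return p.reshape(-1,2)
def crop(c,x0,y0,x1,y1,f,name):
    cv2.imwrite(name,cv2.resize(c["frame"][y0:y1,x0:x1,::-1],None,fx=f,fy=f,interpolation=cv2.INTER_CUBIC))
E
python3 - <<'E'
from h import *
c=capture("top"); crop(c,190,150,360,290,4.7,"pics/t1.png")
c=capture("scene"); crop(c,180,140,390,290,3.8,"pics/s1.png")
E
```

```text
(no output)
```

View pics/t1.png

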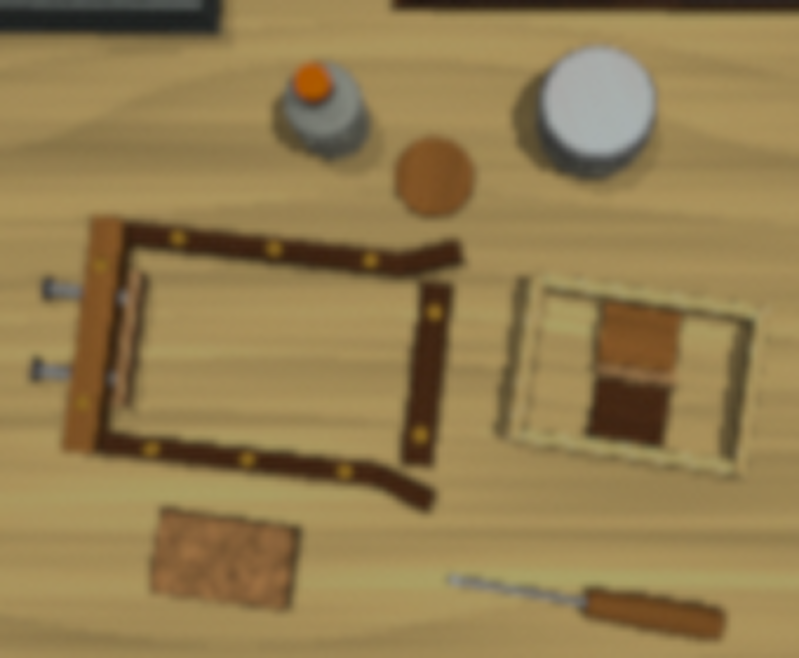

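View pics/s1.png

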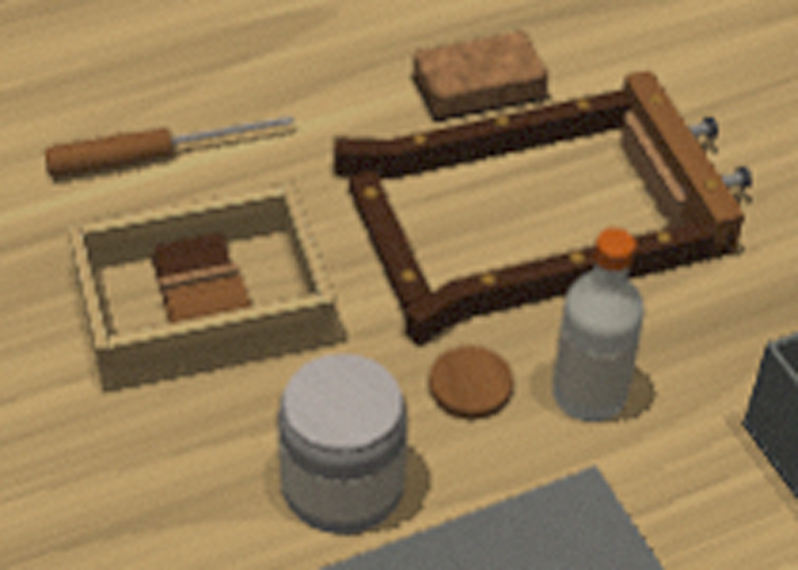

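```bash
python3 - <<'E'
from h import *
c=capture("top")
f=lambda l:[(x/4.7+190-.4,y/4.7+150-.4) for x,y in l]
print("tray LL,LR,TR,TL");t=ray(c,f([(543,276),(515,437),(739,474),(757,318)]),50)[:,:2];print(t.round(1),t.mean(0),np.linalg.norm(np.roll(t,-1,0)-t,axis=1))
print("yaw",np.degrees(np.arctan2(*(t[0]+t[1]-t[2]-t[3])[::-1])))
s=ray(c,f([(420,284),(455,285),(433,466),(401,462)]),16)[:,:2];print(s.round(1),s.mean(0));d=s[0]+s[1]-s[2]-s[3];print("bayaw",np.degrees(np.arctan2(d[1],d[0]))+90)
g=ray(c,f([(130,249),(400,275),(110,434),(375,462)]),30)[:,:2];print(g.round(1),[np.degrees(np.arctan2(*(g[i]-g[i+1])[::-1])) for i in (0,2)])
b=ray(c,f([(95,216),(124,218),(95,452),(64,450)]),45)[:,:2];print("stop",b.round(1))
print("can top",ray(c,f([(598,102)]),95),"disc",ray(c,f([(434,177)]),12),"glue cap",ray(c,f([(312,82)]),160),"blockz30",ray(c,f([(225,555)]),30))
print("sd",ray(c,f([(450,580),(580,600),(725,625)]),15))
E
```

```text
tray LL,LR,TR,TL
[[ 592.   -11.8]
 [ 477.5    7.2]
 [ 453.  -150.6]
 [ 563.2 -163.7]] [521.43199753 -79.72712511] [116.04733271 159.72287464 111.01429291 154.56631256]
yaw 80.25012191464646
[[588.8  77.3]
 [588.2  51.7]
 [456.3  66.3]
 [459.   89.5]] [523.09437383  71.1909859 ]
bayaw 84.15589791151072
[[611.3 287.6]
 [593.9  91.2]
 [477.2 298.5]
 [458.9 107.4]] [np.float64(84.93708141679909), np.float64(84.52526305609278)]
stop [[633.2 310.3]
 [632.  289.4]
 [464.2 305.6]
 [465.4 327.7]]
can top [[708.82744817 -48.15786822  95.        ]] disc [[668.46930832  68.11976606  12.        ]] glue cap [[708.01394823 143.26390062 160.        ]] blockz30 [[391.72285196 213.74458485  30.        ]]
sd [[ 374.62002363   53.09042338   15.        ]
 [ 361.34262142  -40.6530471    15.        ]
 [ 344.71781436 -144.74083354   15.        ]]
```

```bash
cat >> h.py <<'E'
def q2R(q): return Rt.from_quat([q[1],q[2],q[3],q[0]])
def toolR(yaw,pitch=0):
    """tool y along heading yaw (deg, world), z down; pitch: deg nose-up about bay -y(lateral)"""
    a=np.radians(yaw); y=np.array([np.cos(a),np.sin(a),0]); z=np.array([0,0,-1.]); x=np.cross(y,z)
    R=Rt.from_matrix(np.c_[x,y,z])
    lat=np.cross([0,0,1.],y) # left of heading
    return Rt.from_rotvec(-np.radians(pitch)*lat)*R
def rel(pos,R):
    s=ctrl.sense(); R0=q2R(s["ee_rot"])
    d=R0.inv().apply(np.array(pos,float)-s["eef_pos"])/10
    r=(R0.inv()*R).as_rotvec()
    return np.round(r,4).tolist(),np.round(d,2).tolist()
def st():
    s=ctrl.sense(); R0=q2R(s["ee_rot"]).as_matrix()
    print("t",round(s["time_s"],2),"pos",s["eef_pos"].round(1),"F",s["force"].round(1),"w",round(s["grip_width"],3),"yaw",np.degrees(np.arctan2(R0[1,1],R0[0,1])).round(2),"pitch",np.degrees(np.arcsin(R0[2,1])).round(2),"z",R0[:,2].round(3))
E
python3 - <<'E'
from h import *
st()
print(rel([480,20,260],toolR(83)))
c=capture("wrist"); print(-c["R"].T@c["t"], c["R"][2])
E
```

```text
t 0.3 pos [148.5 503.5 231.1] F [-0.5  0.4  0.3] w 1.001 yaw 73.56 pitch -0.02 z [-0. -0. -1.]
([-0.0004, -0.0001, -0.1647], [-45.47, -36.99, -2.88])
[ 82.57739403 523.89241505 373.1921125 ] [ 0.25351506 -0.07550921 -0.96437984]
```

Request:
move_arm([
  [0,0,-0.05,-4,-3.2,-0.2,1],
  [0,0,-0.1,-8,-6.5,-0.5,1],
  [0,0,-0.16,-12,-9.7,-0.8,1],
  [0,0,-0.16,-16,-13,-1,1],
  [0,0,-0.16,-20,-16.2,-1.3,1],
])

```text
time_s: 0.77
eef_pos: [266.9, 330.5, 241.7]
ee_rot: [0.0, 0.063, 0.998, -0.0]
force: [1.1, 0.2, -0.1]
grip_width: 0.996
```

```bash
python3 - <<'E'
from h import *
st()
print(rel([480,20,260],toolR(83)))
E
```

```text
t 0.77 pos [266.9 330.5 241.7] F [ 1.1  0.2 -0.1] w 0.996 yaw 82.79 pitch -0.01 z [ 0. -0. -1.]
([-0.0001, 0.0001, -0.0037], [-25.04, -28.13, -1.82])
```

Request:
move_arm([
  [0,0,0,-6,-7,-1,0.45],
  [0,0,0,-12,-14,-1.8,0.45],
  [0,0,0,-18,-21,-1.8,0.45],
  [0,0,0,-25,-28,-1.8,0.45],
  [0,0,0,-25,-28,-1.8,0.45],
])

```text
time_s: 1.18
eef_pos: [383.3, 157.9, 255.0]
ee_rot: [0.001, 0.063, 0.998, 0.0]
force: [0.5, 1.5, -0.6]
grip_width: 0.449
```

Request:
move_arm([
  [0,0,0,-3,-3,0,0.45],
  [0,0,0,-6,-6,0,0.45],
  [0,0,0,-8,-8,0,0.45],
  [0,0,0,-8,-8,0,0.45],
])

```text
time_s: 1.52
eef_pos: [455.0, 64.4, 254.6]
ee_rot: [0.001, 0.065, 0.998, -0.0]
force: [-0.0, 0.2, -1.2]
grip_width: 0.454
```

```bash
python3 - <<'E'
from h import *
st()
c=capture("wrist"); crop(c,0,0,560,420,1.4,"pics/w1.png"); np.save("w1.npy",c,allow_pickle=True)
E
```

```text
t 1.52 pos [455.   64.4 254.6] F [-0.   0.2 -1.2] w 0.454 yaw 82.51 pitch -0.04 z [ 0.001 -0.001 -1.   ]
```

View pics/w1.png

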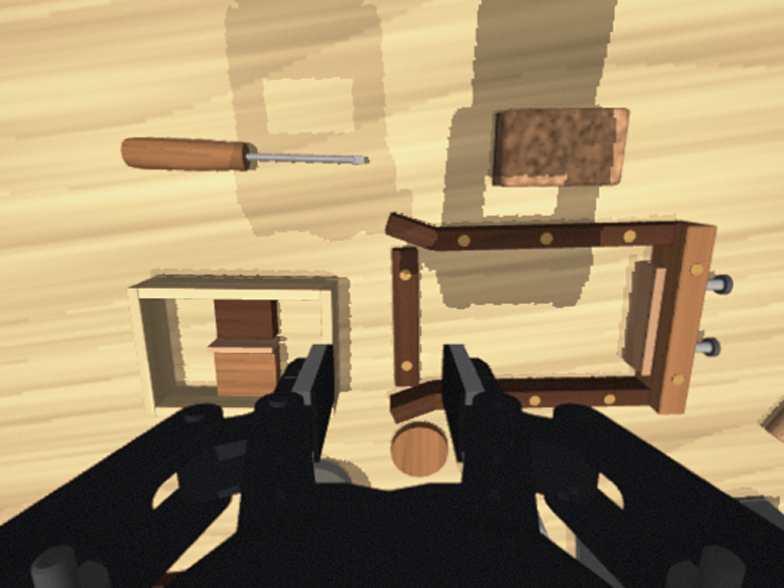

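```bash
python3 - <<'E'
from h import *
c=np.load("w1.npy",allow_pickle=True).item()
crop(c,80,190,260,310,4.4,"pics/w1a.png"); crop(c,260,145,520,310,3,"pics/w1b.png")
E
```

```text
(no output)
```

View pics/w1a.png

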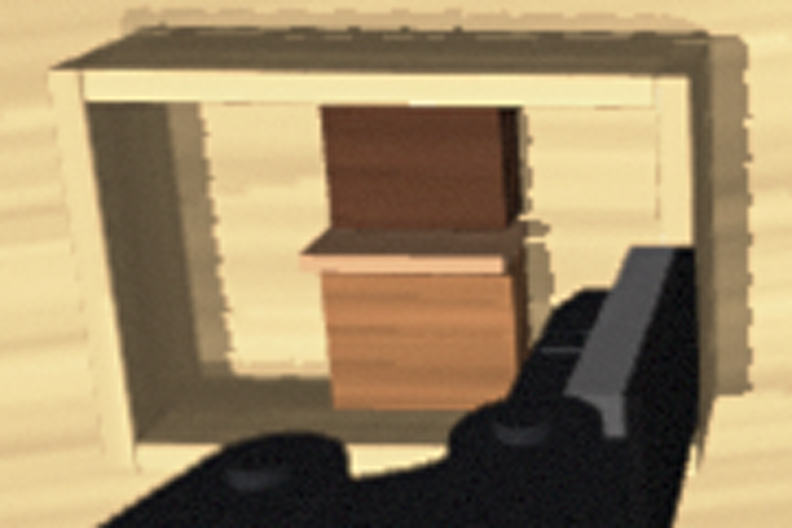

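View pics/w1b.png

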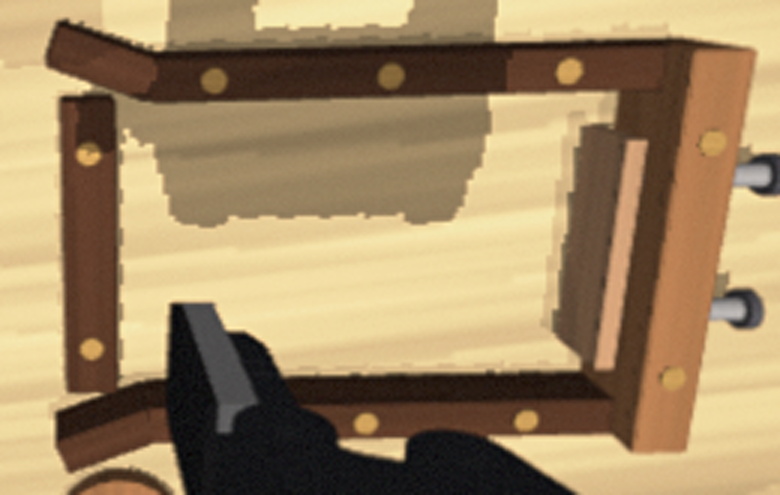

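```bash
python3 - <<'E'
from h import *
c=np.load("w1.npy",allow_pickle=True).item()
A=lambda l,z:ray(c,[((x+.5)/4.4-.5+80,(y+.5)/4.4-.5+190) for x,y in l],z)[:,:2]
B=lambda l,z:ray(c,[((x+.5)/3-.5+260,(y+.5)/3-.5+145) for x,y in l],z)[:,:2]
hd=lambda p,q:np.degrees(np.arctan2(*(q-p)[::-1])).round(2)
t=A([(50,69),(690,75),(698,468),(135,470)],50); print(t.round(1),np.linalg.norm(np.roll(t,-1,0)-t,axis=1).round(1)); print("near long",hd(t[0],t[1]),"lead",hd(t[1],t[2])+90,"trail",hd(t[0],t[3])+90,"cen",t.mean(0))
s=B([(60,97),(114,97),(67,390),(118,390)],16);print("sill",s.round(1),s.mean(0),hd(s[0],s[2])+90,hd(s[1],s[3])+90)
n=B([(155,102),(610,90)],30);f=B([(290,374),(580,370)],0);f2=B([(290,406),(610,401)],30)
print("near",n.round(1),hd(*n),"far",f.round(1),hd(*f),f2.round(1),hd(*f2))
p=B([(690,55),(632,450)],45);print("stop",p.round(1),hd(*p)+90)
p=B([(628,140),(597,368)],37);print("pad",p.round(1),hd(*p)+90)
E
```

```text
[[ 449.6 -151.4]
 [ 473.2   15.4]
 [ 589.3   -1.6]
 [ 568.3 -161.6]] [168.5 117.3 161.4 119.2]
near long 81.95 lead 81.65 trail 85.09 cen [520.10452186 -74.81593429]
sill [[450.9  69.5]
 [453.8  91.8]
 [584.7  55.4]
 [587.7  78.4]] [519.26510238  73.77429697] 83.99 84.29
near [[455.5 107.3]
 [474.5 286.9]] 83.96 far [[598.3 159.8]
 [613.5 294. ]] 83.56 [[597.8 152.4]
 [612.9 290.5]] 83.73
stop [[461.4 307.3]
 [628.1 291.4]] 84.55
pad [[493.9 290.4]
 [592.3 280.6]] 84.34
```

```bash
python3 - <<'E'
from h import *
st()
print(rel([532,2.5,100],toolR(82)))
E
```

```text
t 1.57 pos [453.5  66.5 254.6] F [-0.4  0.4  0.5] w 0.446 yaw 82.56 pitch 0.0 z [ 0.  0. -1.]
([0.0001, 0.0003, 0.0098], [-8.6, -5.33, 15.47])
```

Request:
move_arm([
  [0,0,0.005,-3,-2,0,0.45],
  [0,0,0.01,-6,-4,3,0.45],
  [0,0,0.01,-8.6,-5.3,6.5,0.45],
  [0,0,0.01,-8.6,-5.3,10,0.45],
  [0,0,0.01,-8.6,-5.3,10,0.45],
])

```text
time_s: 1.98
eef_pos: [529.1, 3.4, 148.0]
ee_rot: [-0.006, 0.07, 0.998, 0.001]
force: [-1.0, 0.9, -1.8]
grip_width: 0.453
```

```bash
python3 - <<'E'
from h import *
st()
c=capture("wrist"); crop(c,0,0,560,420,1.4,"pics/w2.png"); np.save("w2.npy",c,allow_pickle=True)
print(rel([532,2.5,18],toolR(82)))
E
```

```text
t 1.98 pos [529.1   3.4 148. ] F [-1.   0.9 -1.8] w 0.453 yaw 81.96 pitch 0.06 z [-0.012  0.003 -1.   ]
([0.0008, -0.0075, 0.0001], [-0.32, -0.11, 13.4])
```

View pics/w2.png

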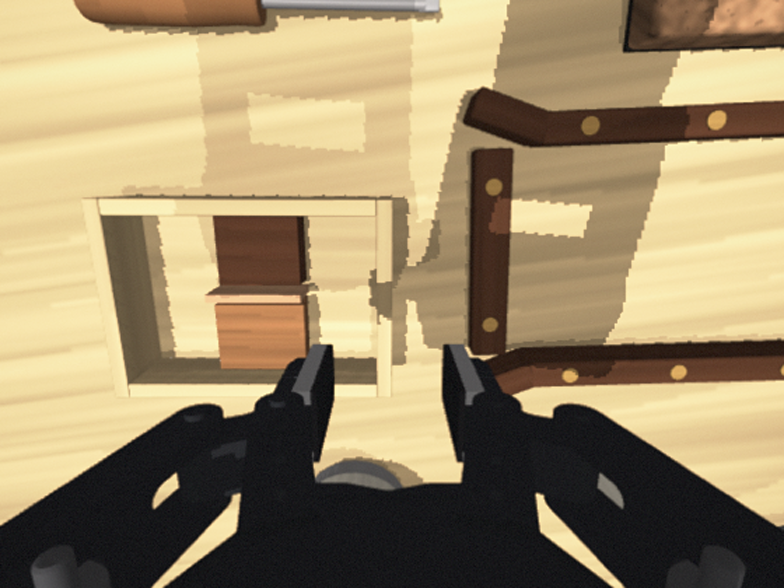

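```bash
python3 - <<'E'
from h import *
c=np.load("w2.npy",allow_pickle=True).item()
A=lambda l,z:ray(c,[((x+.5)/1.4-.5,(y+.5)/1.4-.5) for x,y in l],z)[:,:2]
hd=lambda p,q:np.degrees(np.arctan2(*(q-p)[::-1])).round(2)
t=A([(84,198),(393,198),(391,397),(118,397)],50); print(t.round(1),np.linalg.norm(np.roll(t,-1,0)-t,axis=1).round(1)); print(hd(t[0],t[1]),hd(t[3],t[2]),hd(t[1],t[2])+90,hd(t[0],t[3])+90,"cen",t.mean(0),"lead",(t[1]+t[2])/2)
s=A([(472,149),(513,149),(469,354),(506,354)],16);print("sill",s.round(1),s.mean(0),hd(s[0],s[2])+90,hd(s[1],s[3])+90)
E
```

```text
[[ 449.9 -150.5]
 [ 473.    15.5]
 [ 591.8   -2.2]
 [ 567.8 -167.8]] [167.6 120.2 167.3 119.2]
82.08 81.76 81.53 81.68 cen [520.61986643 -76.23333141] lead [532.38951161   6.65882331]
sill [[452.4  67.1]
 [456.   91.7]
 [585.3  53. ]
 [588.8  78.1]] [520.64749733  72.46822295] 83.93 84.15
```

Request:
move_arm([
  [0,-0.0075,0,-0.3,-0.1,3.5,0.45],
  [0,-0.0075,0,-0.3,-0.1,6.5,0.45],
  [0,-0.0075,0,-0.3,-0.1,9.5,0.45],
  [0,-0.0075,0,-0.3,-0.1,11.5,0.45],
  [0,-0.0075,0,-0.3,-0.1,12,0.45],
])

```text
time_s: 2.45
eef_pos: [531.2, 3.9, 31.9]
ee_rot: [-0.001, 0.069, 0.998, 0.001]
force: [0.2, -1.3, 0.5]
grip_width: 0.453
```

```bash
python3 - <<'E'
from h import *
st()
print(rel([532,2.5,18],toolR(82)))
E
```

```text
t 2.45 pos [531.2   3.9  31.9] F [ 0.2 -1.3  0.5] w 0.453 yaw 82.08 pitch 0.07 z [-0.002  0.001 -1.   ]
([0.0011, -0.0018, 0.0015], [-0.11, -0.13, 1.39])
```

Request:
move_arm([
  [0,0,0,-0.1,-0.1,0.7,0.45],
  [0,0,0,-0.1,-0.1,1.2,0.45],
  [0,0,0,-0.1,-0.1,1.2,0.3],
  [0,0,0,-0.1,-0.1,1.2,0.15],
  [0,0,0,-0.1,-0.1,1.2,0.1],
], grip_force=40)

```text
time_s: 2.87
eef_pos: [532.7, 2.5, 21.2]
ee_rot: [0.0, 0.069, 0.998, 0.0]
force: [-1.1, -1.0, 5.1]
grip_width: 0.102
```

Request:
move_arm([
  [0,0,0,0,0,0,0],
  [0,0,0,0,0,0,0],
  [0,0,0,0,0,0,0],
], grip_force=80)

```text
time_s: 3.12
eef_pos: [532.5, 2.5, 21.3]
ee_rot: [-0.0, 0.069, 0.998, 0.0]
force: [-3.0, 0.1, 0.5]
grip_width: 0.093
```

```bash
python3 - <<'E'
from h import *
st()
E
```

```text
t 3.12 pos [532.5   2.5  21.3] F [-3.   0.1  0.5] w 0.093 yaw 82.08 pitch 0.04 z [-0.     0.001 -1.   ]
```

```bash
cat >> h.py <<'E'
O=np.array([520.8,73.5]); H=84.0
def bay2w(u,v):
    a=np.radians(H); return O+u*np.array([np.cos(a),np.sin(a)])+v*np.array([-np.sin(a),np.cos(a)])
def w2bay(p):
    a=np.radians(H); d=np.array(p[:2])-O; return np.array([d@[np.cos(a),np.sin(a)], d@[-np.sin(a),np.cos(a)]])
TX,TY,TZ=165.7,-0.7,21.3   # TCP in tray trail frame
def tcp(ut,vt,zt,yaw,phi):
    """tray trail point in bay u,v,z; yaw rel to bay deg; phi nose up deg"""
    R=toolR(H+yaw,phi); M=R.as_matrix(); fwd=M[:,1]; up=-M[:,2]; left=np.cross(up,fwd)
    p=np.r_[bay2w(ut,vt),zt]+TX*fwd+TY*left+TZ*up
    return p,R
def tray():
    s=ctrl.sense(); M=q2R(s["ee_rot"]).as_matrix(); fwd=M[:,1]; up=-M[:,2]; left=np.cross(up,fwd)
    p=s["eef_pos"]-TX*fwd-TY*left-TZ*up; l=p+170*fwd
    print("F",s["force"].round(1),"T",s["wrist_torque"].round(2),"w",round(s["grip_width"],3),"t",round(s["time_s"],2)); print("trail uvz",w2bay(p).round(1),p[2].round(1),"lead",w2bay(l).round(1),l[2].round(1),"yaw",(np.degrees(np.arctan2(fwd[1],fwd[0]))-H).round(2),"phi",np.degrees(np.arcsin(fwd[2])).round(2))
def plan(wps):
    for w in wps:
        r,d=rel(*tcp(*w)); print([round(x,3) for x in r]+d)
E
python3 - <<'E'
from h import *
tray()
u,v=-235,-12.5
plan([(u,v,0,-1.92,p) for p in (2,4,6,8.5,8.5)])
E
```

```text
F [-3.   0.1  0.5] T [-0.06  0.29 -0.16] w 0.093 t 3.12
trail uvz [-234.9  -12.8] -0.1 lead [-65.  -18.5] 0.0 yaw -1.92 phi 0.04
[-0.034, -0.0, -0.0, 0.03, -0.09, -0.57]
[-0.069, -0.0, -0.0, 0.03, -0.19, -1.15]
[-0.104, -0.0, -0.0, 0.03, -0.32, -1.72]
[-0.148, -0.0, -0.0, 0.03, -0.5, -2.42]
[-0.148, -0.0, -0.0, 0.03, -0.5, -2.42]
```

Request:
move_arm([
  [-0.034,0,0,0,-0.09,-0.57,0],
  [-0.069,0,0,0,-0.19,-1.15,0],
  [-0.104,0,0,0,-0.32,-1.72,0],
  [-0.148,0,0,0,-0.5,-2.42,0],
  [-0.148,0,0,0,-0.5,-2.42,0],
])

```text
time_s: 3.53
eef_pos: [532.1, -3.3, 46.2]
ee_rot: [0.006, 0.07, 0.995, 0.075]
force: [0.3, 2.2, -3.7]
grip_width: 0.093
```

```bash
python3 - <<'E'
from h import *
tray()
c=capture("scene"); crop(c,180,140,390,290,3.8,"pics/s2.png")
plan([(-225,-8,0,-1.2,8.5),(-215,-4,0,-0.5,8.5),(-207,0,0,0,8.5),(-200,0,0,0,8.5)])
E
```

```text
F [ 0.3  2.2 -3.7] T [ 0.32 -0.   -0.08] w 0.093 t 3.53
trail uvz [-235.7  -13. ] 0.4 lead [-67.7 -18.9] 25.8 yaw -2.01 phi 8.62
[-0.0, 0.002, -0.014, 0.74, 1.02, 0.16]
[-0.0, 0.004, -0.026, 1.37, 1.99, 0.31]
[-0.0, 0.005, -0.035, 1.94, 2.77, 0.42]
[-0.0, 0.005, -0.035, 1.96, 3.46, 0.52]
```

View pics/s2.png

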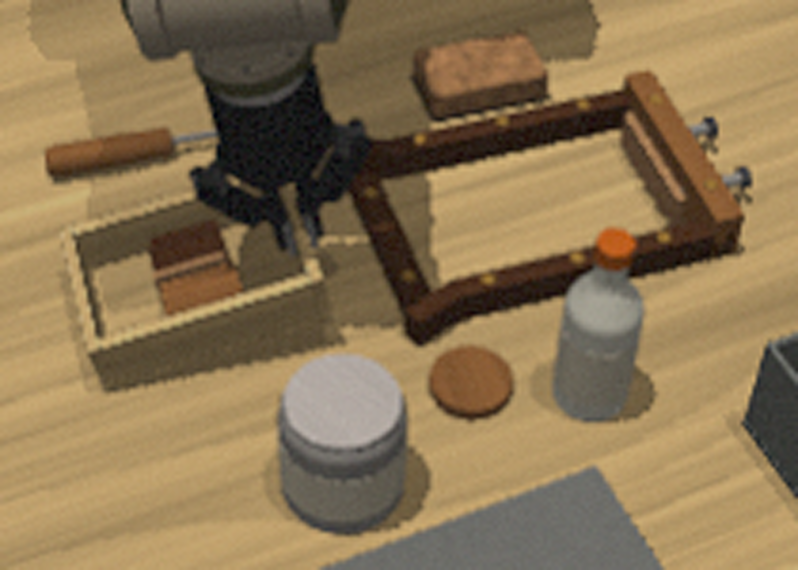

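Request:
move_arm([
  [0,0.002,-0.014,0.74,1.02,0.16,0],
  [0,0.004,-0.026,1.37,1.99,0.31,0],
  [0,0.005,-0.035,1.94,2.77,0.42,0],
  [0,0.005,-0.035,1.96,3.46,0.52,0],
  [0,0.005,-0.035,1.96,3.46,0.52,0],
])

```text
time_s: 4.0
eef_pos: [516.8, 36.5, 45.5]
ee_rot: [0.004, 0.051, 0.996, 0.074]
force: [-0.8, 3.4, -2.8]
grip_width: 0.09
```

```bash
python3 - <<'E'
from h import *
tray()
c=capture("wrist"); crop(c,0,0,560,420,1.4,"pics/w3.png"); np.save("w3.npy",c,allow_pickle=True)
plan([(-190,0,-0.5,0,8.5),(-180,0,-0.5,0,8.5),(-170,0,-.5,0,8.5),(-160,0,-.5,0,8.5),(-155,0,-.5,0,8.5)])
E
```

```text
F [-0.8  3.4 -2.8] T [ 0.36  0.18 -0.16] w 0.09 t 4.0
trail uvz [-197.9    0.5] -0.1 lead [-29.8   0.8] 25.1 yaw 0.1 phi 8.53
[0.001, -0.001, 0.001, -0.05, 0.84, 0.18]
[0.001, -0.001, 0.001, -0.05, 1.83, 0.32]
[0.001, -0.001, 0.001, -0.05, 2.81, 0.47]
[0.001, -0.001, 0.001, -0.05, 3.8, 0.62]
[0.001, -0.001, 0.001, -0.05, 4.3, 0.7]
```

View pics/w3.png

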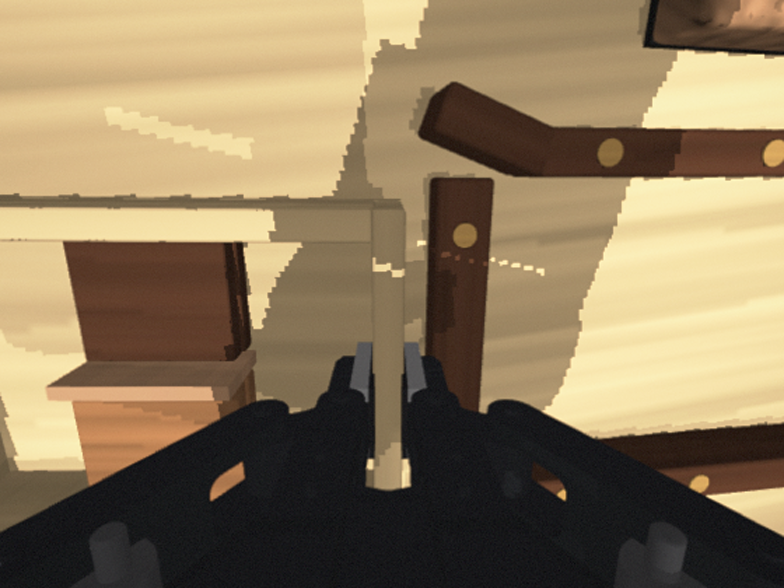

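```bash
python3 - <<'E'
from h import *
c=np.load("w3.npy",allow_pickle=True).item()
A=lambda l,z:[w2bay(p).round(1) for p in ray(c,[((x+.5)/1.4-.5,(y+.5)/1.4-.5) for x,y in l],z)]
print("rim corner",A([(404,205)],74.7),"back along edge",A([(100,208)],60),"guide in",A([(540,177),(780,177)],30),"far base",A([(640,440),(780,425)],0),"sill",A([(432,178),(493,179),(426,380),(482,380)],16))
E
```

```text
rim corner [array([-36.3,  61.1])] back along edge [array([-115. ,   59.9])] guide in [array([23.4, 67.8]), array([125.5,  67.3])] far base [array([111.4, -72.7]), array([198.7, -70.8])] sill [array([-14.2,  67.4]), array([10.8, 66.9]), array([-14.4, -19.5]), array([ 11.7, -21.4])]
```

Request:
move_arm([
  [0,0,0,-0.1,0.84,0.17,0],
  [0,0,0,-0.15,1.83,0.32,0],
  [0,0,0,-0.15,2.81,0.47,0],
  [0,0,0,-0.15,3.8,0.62,0],
  [0,0,0,-0.15,4.3,0.7,0],
])

```text
time_s: 4.47
eef_pos: [523.2, 80.5, 45.0]
ee_rot: [0.004, 0.051, 0.996, 0.074]
force: [-1.0, -3.4, -3.5]
grip_width: 0.087
```

```bash
python3 - <<'E'
from h import *
tray()
plan([(-150,-1,-0.5,0,8),(-150,-1,-0.5,0,7.2),(-150,-1,-0.5,0,6.8),(-150,-1,-0.5,0,6.4)])
E
```

```text
F [-1.  -3.4 -3.5] T [-0.84  0.07 -0.03] w 0.087 t 4.47
trail uvz [-153.5   -1.3] -0.6 lead [14.6 -0.9] 24.6 yaw 0.14 phi 8.54
[0.009, -0.001, 0.002, -0.01, 0.37, 0.2]
[0.023, -0.001, 0.002, -0.01, 0.4, 0.43]
[0.03, -0.001, 0.002, -0.01, 0.41, 0.54]
[0.037, -0.001, 0.002, -0.01, 0.42, 0.66]
```

Request:
move_arm([
  [0.009,0,0,0,0.37,0.2,0],
  [0.023,0,0,0,0.4,0.43,0],
  [0.03,0,0,0,0.41,0.54,0],
  [0.03,0,0,0,0.41,0.54,0],
])

```text
time_s: 4.8
eef_pos: [523.7, 86.2, 40.5]
ee_rot: [0.003, 0.051, 0.997, 0.06]
force: [0.0, 5.5, -1.3]
grip_width: 0.087
```

```bash
python3 - <<'E'
from h import *
tray()
c=capture("scene"); crop(c,180,140,390,290,3.8,"pics/s3.png")
c=capture("wrist"); crop(c,0,0,560,420,1.4,"pics/w4.png")
plan([(-150,-1,-0.5,0,6.4),(-150,-1,-0.5,0,6)])
E
```

```text
F [ 0.   5.5 -1.3] T [ 0.48 -0.02  0.01] w 0.087 t 4.8
trail uvz [-149.1   -1.4] -0.3 lead [19.7 -0.9] 19.9 yaw 0.17 phi 6.84
[0.008, -0.0, 0.003, -0.0, -0.03, 0.13]
[0.015, -0.0, 0.003, -0.0, -0.02, 0.25]
```

View pics/s3.png

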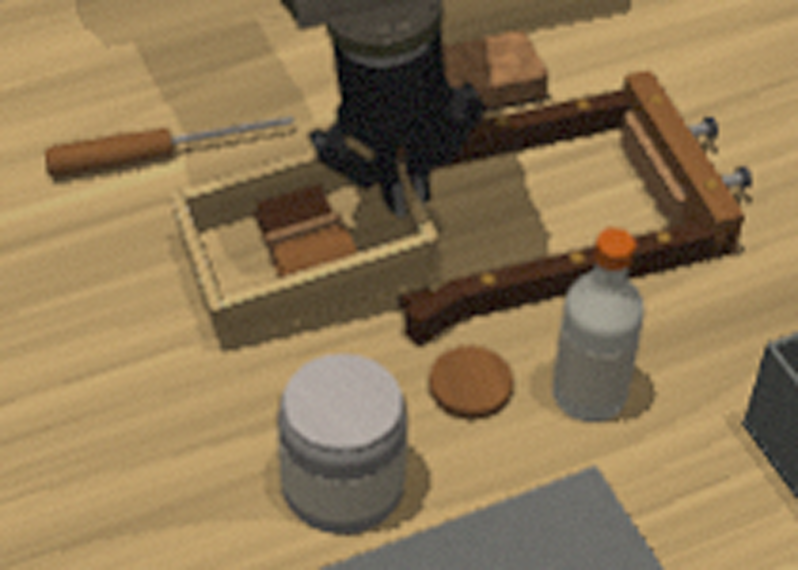

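View pics/w4.png

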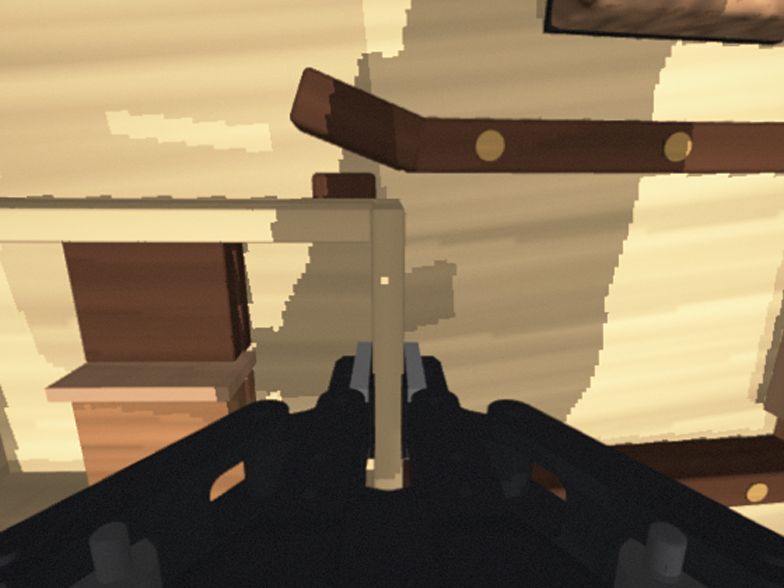

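```bash
cat >> h.py <<'E'
def P4(ut,zt=-0.2,h=16.3,uc=-13): return (ut,-1,zt,0,np.degrees(np.arctan((h-zt)/(uc-ut))))
E
python3 - <<'E'
from h import *
plan([P4(u) for u in (-140,-131,-122,-114,-114)])
E
```

```text
[-0.01, -0.0, 0.003, -0.0, 0.92, -0.07]
[-0.019, -0.0, 0.003, -0.01, 1.8, -0.12]
[-0.031, -0.0, 0.003, -0.01, 2.66, -0.2]
[-0.042, -0.0, 0.002, -0.01, 3.42, -0.3]
[-0.042, -0.0, 0.002, -0.01, 3.42, -0.3]
```

Request:
move_arm([
  [-0.01,0,0.003,0,0.92,-0.07,0],
  [-0.019,0,0.003,0,1.8,-0.12,0],
  [-0.031,0,0.003,0,2.66,-0.2,0],
  [-0.042,0,0.003,0,3.42,-0.3,0],
  [-0.042,0,0.003,0,3.42,-0.3,0],
])

```text
time_s: 5.32
eef_pos: [527.3, 120.6, 47.8]
ee_rot: [0.004, 0.052, 0.995, 0.082]
force: [0.8, 4.5, -3.3]
grip_width: 0.089
```

```bash
python3 - <<'E'
from h import *
tray()
print(P4(-105),P4(-98))
plan([P4(u) for u in (-109,-104,-100,-97,-97)])
E
```

```text
F [ 0.8  4.5 -3.3] T [ 0.44 -0.02 -0.01] w 0.089 t 5.32
trail uvz [-112.5   -0.8] -0.1 lead [55.2 -0.8] 27.5 yaw -0.0 phi 9.36
(-105, -1, -0.2, 0, np.float64(10.167775487411374)) (-98, -1, -0.2, 0, np.float64(10.98549777896755))
[-0.007, -0.0, -0.0, -0.02, 0.33, -0.05]
[-0.016, -0.0, -0.0, -0.02, 0.8, -0.12]
[-0.024, -0.0, -0.0, -0.02, 1.18, -0.19]
[-0.03, -0.0, -0.0, -0.02, 1.46, -0.25]
[-0.03, -0.0, -0.0, -0.02, 1.46, -0.25]
```

Request:
move_arm([
  [-0.007,0,0,0,0.33,-0.05,0],
  [-0.016,0,0,0,0.8,-0.12,0],
  [-0.024,0,0,0,1.18,-0.19,0],
  [-0.03,0,0,0,1.46,-0.25,0],
  [-0.03,0,0,0,1.46,-0.25,0],
])

```text
time_s: 5.73
eef_pos: [528.7, 135.0, 52.9]
ee_rot: [0.005, 0.052, 0.994, 0.097]
force: [0.2, 2.6, -3.1]
grip_width: 0.091
```

```bash
cat >> h.py <<'E'
def P5(s,phi,inner=False,h=16.3):
    a=np.radians(phi); uc=11 if inner else -13
    return (uc-s*np.cos(a),-1,h-s*np.sin(a),0,phi)
E
python3 - <<'E'
from h import *
tray()
plan([P5(82,9),P5(79,7),P5(76,5),P5(73,3),P5(73,3)])
E
```

```text
F [ 0.2  2.6 -3.1] T [0.26 0.   0.04] w 0.091 t 5.73
trail uvz [-96.4  -0.7] -0.1 lead [70.4 -0.8] 32.8 yaw -0.01 phi 11.15
[0.037, -0.0, -0.0, -0.02, 0.38, 0.32]
[0.072, -0.0, -0.0, -0.02, 0.73, 0.64]
[0.107, -0.0, -0.0, -0.02, 1.08, 0.98]
[0.142, -0.0, -0.0, -0.02, 1.41, 1.34]
[0.142, -0.0, -0.0, -0.02, 1.41, 1.34]
```

Request:
move_arm([
  [0.037,0,0,0,0.38,0.32,0],
  [0.072,0,0,0,0.73,0.64,0],
  [0.107,0,0,0,1.08,0.98,0],
  [0.142,0,0,0,1.41,1.34,0],
  [0.142,0,0,0,1.41,1.34,0],
])

```text
time_s: 6.15
eef_pos: [530.3, 152.4, 42.2]
ee_rot: [0.001, 0.052, 0.998, 0.026]
force: [0.1, 0.0, -1.2]
grip_width: 0.094
```

```bash
python3 - <<'E'
from h import *
tray()
c=capture("scene"); crop(c,180,140,390,290,3.8,"pics/s4.png")
plan([P5(70,1),P5(66,-1),P5(87,-3,1),P5(84,-5,1),P5(84,-5,1)])
E
```

```text
F [ 0.1  0.  -1.2] T [ 0.01  0.08 -0.03] w 0.094 t 6.15
trail uvz [-84.9  -0.7] 12.4 lead [84.9 -0.5] 21.1 yaw 0.08 phi 2.95
[0.036, -0.001, 0.001, -0.04, 0.28, 0.34]
[0.071, -0.0, 0.001, -0.04, 0.74, 0.7]
[0.106, -0.0, 0.001, -0.04, 1.09, 0.96]
[0.141, -0.0, 0.001, -0.04, 1.43, 1.29]
[0.141, -0.0, 0.001, -0.04, 1.43, 1.29]
```

View pics/s4.png

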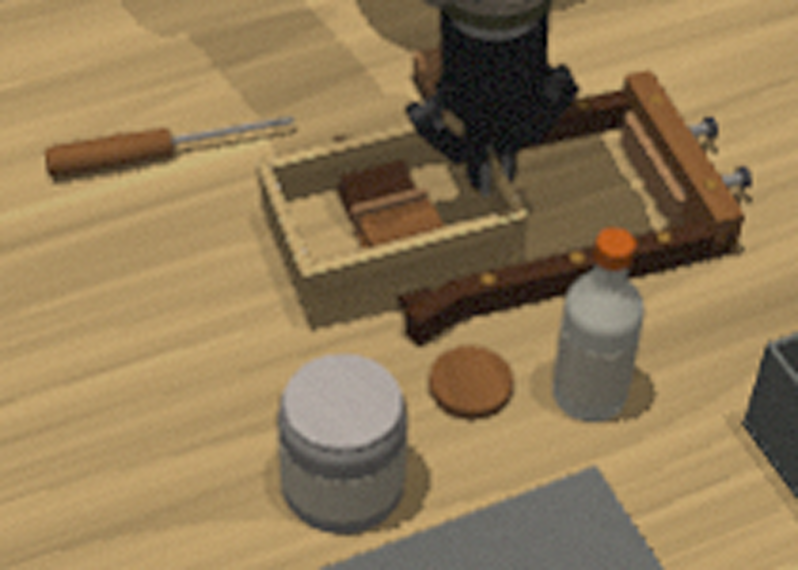

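Request:
move_arm([
  [0.036,0,0,-0.02,0.28,0.37,0],
  [0.071,0,0,-0.04,0.74,0.74,0],
  [0.106,0,0,-0.04,1.09,1.0,0],
  [0.141,0,0,-0.04,1.43,1.33,0],
  [0.141,0,0,-0.04,1.43,1.33,0],
])

```text
time_s: 6.62
eef_pos: [532.4, 167.6, 29.9]
ee_rot: [-0.003, 0.051, 0.998, -0.044]
force: [-0.1, -0.2, 0.6]
grip_width: 0.091
```

```bash
python3 - <<'E'
from h import *
tray()
plan([P5(82,-7,1,16),P5(80,-9,1,16),P5(78,-10,1,16),P5(76,-10,1,16)])
E
```

```text
F [-0.1 -0.2  0.6] T [-0.09  0.08 -0.01] w 0.091 t 6.62
trail uvz [-72.1  -1.3] 23.1 lead [97.2 -1. ] 8.3 yaw 0.11 phi -5.01
[0.035, -0.0, 0.002, -0.0, 0.21, 0.28]
[0.07, -0.0, 0.002, -0.0, 0.47, 0.59]
[0.087, -0.0, 0.002, -0.0, 0.7, 0.76]
[0.087, -0.0, 0.002, -0.0, 0.9, 0.77]
```

Request:
move_arm([
  [0.035,0,0,0,0.21,0.28,0],
  [0.07,0,0,0,0.47,0.59,0],
  [0.085,0,0,0,0.7,0.74,0],
  [0.085,0,0,0,0.7,0.74,0],
])

```text
time_s: 6.95
eef_pos: [533.0, 174.0, 21.9]
ee_rot: [-0.005, 0.051, 0.995, -0.086]
force: [-0.5, -1.2, -1.2]
grip_width: 0.088
```

```bash
cat >> h.py <<'E'
def P6(ul,zl=0.0,h=16.2,uc=11,v=-1):
    "nose down, lead on bench at ul, underside on inner sill corner"
    phi=-np.arctan((h-zl)/(ul-uc)); return (ul-170*np.cos(phi),v,zl-170*np.sin(phi),0,np.degrees(phi))
E
python3 - <<'E'
from h import *
tray()
plan([P6(u) for u in (110,120,130,140,140)])
E
```

```text
F [-0.5 -1.2 -1.2] T [-0.03  0.02 -0.02] w 0.088 t 6.95
trail uvz [-65.7  -1.3] 29.2 lead [101.8  -0.9] 0.2 yaw 0.14 phi -9.83
[-0.009, -0.001, 0.003, -0.01, 0.79, -0.12]
[-0.024, -0.001, 0.003, -0.01, 1.74, -0.28]
[-0.036, -0.001, 0.003, -0.01, 2.7, -0.45]
[-0.047, -0.001, 0.003, -0.01, 3.67, -0.61]
[-0.047, -0.001, 0.003, -0.01, 3.67, -0.61]
```

Request:
move_arm([
  [-0.009,0,0.003,0,0.79,-0.12,0],
  [-0.024,0,0.003,0,1.74,-0.28,0],
  [-0.036,0,0.003,0,2.7,-0.45,0],
  [-0.047,0,0.003,0,3.67,-0.61,0],
  [-0.047,0,0.003,0,3.67,-0.61,0],
])

```text
time_s: 7.37
eef_pos: [537.0, 213.0, 21.8]
ee_rot: [-0.003, 0.052, 0.997, -0.061]
force: [0.4, 3.7, -3.2]
grip_width: 0.089
```

```bash
python3 - <<'E'
from h import *
tray()
c=capture("wrist"); crop(c,0,0,560,420,1.4,"pics/w5.png");np.save("w5.npy",c,allow_pickle=True)
plan([P6(u) for u in (147,154,161,168,168)])
E
```

```text
F [ 0.4  3.7 -3.2] T [ 0.86 -0.09  0.01] w 0.089 t 7.37
trail uvz [-26.6  -0.9] 20.7 lead [142.1  -0.8] 0.1 yaw 0.01 phi -6.97
[-0.004, 0.0, 0.0, -0.02, 0.53, -0.06]
[-0.01, 0.0, 0.0, -0.02, 1.21, -0.14]
[-0.015, 0.0, 0.0, -0.02, 1.89, -0.22]
[-0.02, 0.0, 0.0, -0.02, 2.58, -0.31]
[-0.02, 0.0, 0.0, -0.02, 2.58, -0.31]
```

View pics/w5.png

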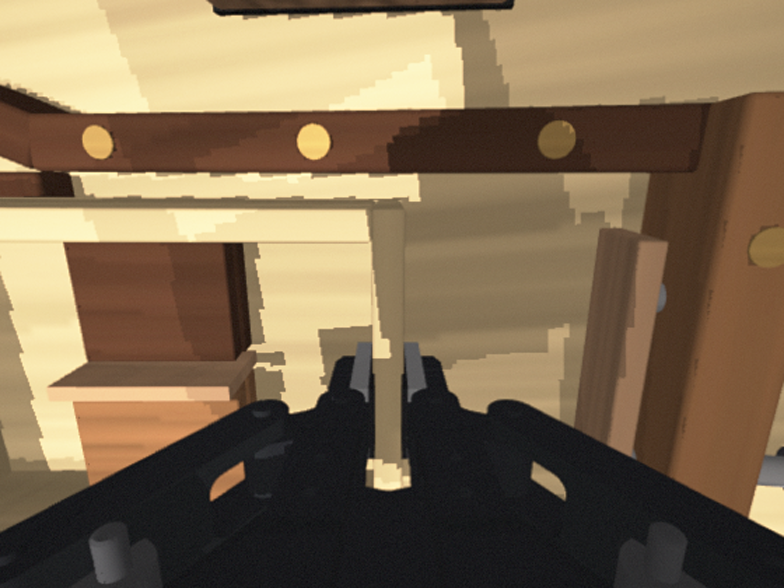

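```bash
python3 - <<'E'
from h import *
c=np.load("w5.npy",allow_pickle=True).item()
A=lambda l,z:[w2bay(p).round(1) for p in ray(c,[((x+.5)/1.4-.5,(y+.5)/1.4-.5) for x,y in l],z)]
print("pad top front",A([(628,236),(600,480)],37),"pad top",A([(668,240),(632,462)],37),"bot front",A([(600,228),(577,420)],5),"stop front top",A([(716,108)],45),A([(650,460)],45))
print("rim corner",A([(404,203)],50),"guide",A([(600,171)],30))
E
```

```text
pad top front [array([210.1,  50.7]), array([212.3, -27.9])] pad top [array([220.4,  49.7]), array([220.9, -20.3])] bot front [array([213.6,  49.1]), array([214.3, -25.8])] stop front top [array([221.7,  81.8])] [array([221.8, -13.6])]
rim corner [array([149.4,  60.1])] guide [array([203. ,  67.9])]
```

Request:
move_arm([
  [-0.004,0,0,0,0.53,-0.05,0],
  [-0.01,0,0,0,1.21,-0.13,0],
  [-0.015,0,0,0,1.89,-0.21,0],
  [-0.02,0,0,0,2.58,-0.3,0],
  [-0.02,0,0,0,2.58,-0.3,0],
])

```text
time_s: 7.83
eef_pos: [539.9, 239.9, 21.7]
ee_rot: [-0.002, 0.052, 0.997, -0.05]
force: [-0.2, 5.0, -1.0]
grip_width: 0.088
```

```bash
python3 - <<'E'
from h import *
tray()
plan([P6(u) for u in (174,180,184,186,186)])
E
```

```text
F [-0.2  5.  -1. ] T [ 0.87  0.05 -0.01] w 0.088 t 7.83
trail uvz [ 0.5 -1. ] 17.1 lead [169.6  -0.9] 0.1 yaw 0.04 phi -5.77
[-0.002, 0.001, 0.001, -0.01, 0.43, -0.04]
[-0.005, 0.001, 0.001, -0.01, 1.02, -0.1]
[-0.007, 0.001, 0.001, -0.01, 1.42, -0.14]
[-0.008, 0.001, 0.001, -0.01, 1.61, -0.15]
[-0.008, 0.001, 0.001, -0.01, 1.61, -0.15]
```

Request:
move_arm([
  [-0.002,0,0,0,0.43,-0.04,0],
  [-0.005,0,0,0,1.02,-0.1,0],
  [-0.007,0,0,0,1.42,-0.14,0],
  [-0.007,0,0,0,1.6,-0.15,0],
  [-0.007,0,0,0,1.6,-0.15,0],
])

```text
time_s: 8.25
eef_pos: [541.6, 256.4, 21.6]
ee_rot: [-0.002, 0.052, 0.998, -0.046]
force: [-0.6, -1.8, -0.5]
grip_width: 0.091
```

```bash
python3 - <<'E'
from h import *
tray()
c=capture("scene"); crop(c,180,140,390,290,3.8,"pics/s5.png")
f=lambda ul,phi:(ul-170*np.cos(np.radians(phi)),-1,-170*np.sin(np.radians(phi))+.1,0,phi)
plan([f(187,-4),f(187.2,-2.5),f(187.2,-1),f(187.2,0),f(187.2,0)])
E
```

```text
F [-0.6 -1.8 -0.5] T [0.55 0.1  0.05] w 0.091 t 8.25
trail uvz [17.1 -1.1] 15.8 lead [186.4  -0.9] 0.0 yaw 0.05 phi -5.33
[-0.023, 0.001, 0.001, -0.01, 0.02, -0.0]
[-0.049, 0.001, 0.001, -0.01, -0.02, 0.01]
[-0.075, 0.001, 0.001, -0.01, -0.07, 0.02]
[-0.093, 0.001, 0.001, -0.01, -0.11, 0.03]
[-0.093, 0.001, 0.001, -0.01, -0.11, 0.03]
```

View pics/s5.png

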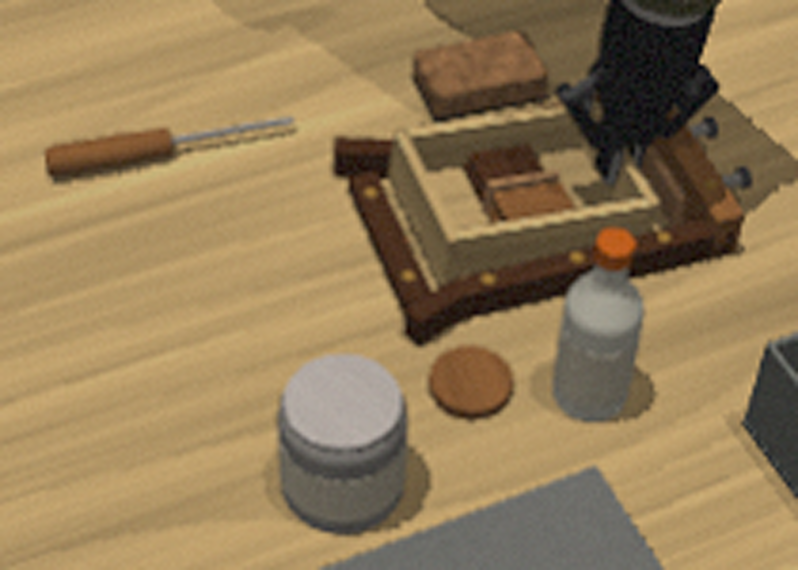

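Request:
move_arm([
  [-0.023,0,0,0,0.02,0,0],
  [-0.049,0,0,0,-0.02,0.01,0],
  [-0.075,0,0,0,-0.07,0.02,0],
  [-0.091,0,0,0,-0.11,0.03,0],
  [-0.091,0,0,0,-0.11,0.03,0],
])

```text
time_s: 8.72
eef_pos: [541.5, 255.1, 21.4]
ee_rot: [0.001, 0.052, 0.999, -0.0]
force: [-0.1, 1.8, -4.3]
grip_width: 0.087
```

```bash
python3 - <<'E'
from h import *
tray(); st()
E
```

```text
F [-0.1  1.8 -4.3] T [ 0.35 -0.05  0.03] w 0.087 t 8.72
trail uvz [17.1 -0.9] 0.1 lead [187.1  -1. ] 0.1 yaw -0.01 phi 0.0
t 8.72 pos [541.5 255.1  21.4] F [-0.1  1.8 -4.3] w 0.087 yaw 83.99 pitch 0.0 z [ 0.001 -0.    -1.   ]
```

Request:
move_arm([
  [0,0,0,0,0,0,0.2],
  [0,0,0,0,0,0,0.2],
  [0,0,0,0,0,0,0.2],
  [0,0,0,0,0,-1,0.2],
  [0,0,0,0,0,-2,0.2],
], grip_force=40)

```text
time_s: 9.13
eef_pos: [541.4, 255.2, 42.1]
ee_rot: [0.0, 0.052, 0.999, -0.0]
force: [-0.2, -0.7, 1.4]
grip_width: 0.2
```

Request:
move_arm([
  [0,0,0,0,0,-2,0.2],
  [0,0,0,0,0,-4,0.2],
  [0,0,0,0,-1,-4.5,0.1],
  [0,0,0,0,-2.6,-4.5,0],
  [0,0,0,0,-2.6,-4.5,0],
])

```text
time_s: 9.55
eef_pos: [538.7, 227.2, 87.8]
ee_rot: [0.001, 0.053, 0.999, -0.0]
force: [-0.1, -0.9, -0.2]
grip_width: -0.001
```

```bash
python3 - <<'E'
from h import *
tray(); st()
c=capture("wrist"); crop(c,0,0,560,420,1.4,"pics/w6.png");np.save("w6.npy",c,allow_pickle=True)
E
```

```text
F [-0.1 -0.9 -0.2] T [-0.02 -0.02  0.02] w -0.001 t 9.55
trail uvz [-11.   -0.9] 66.7 lead [159.   -1.1] 66.5 yaw -0.07 phi -0.05
t 9.55 pos [538.7 227.2  87.8] F [-0.1 -0.9 -0.2] w -0.001 yaw 83.93 pitch -0.05 z [ 0.001 -0.001 -1.   ]
```

View pics/w6.png

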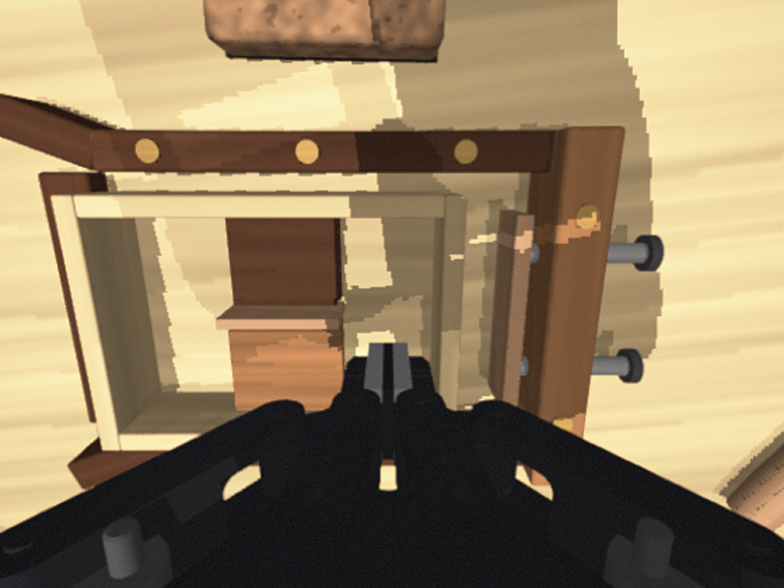

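Request:
move_arm([
  [0,0,0,0,0,3,0],
  [0,0,0,0,0,5.5,0],
  [0,0,0,0,0,6.7,0],
  [0,0,0,0,0,6.8,0],
])

```text
time_s: 9.93
eef_pos: [537.2, 228.0, 16.9]
ee_rot: [-0.002, 0.053, 0.999, -0.001]
force: [-0.8, 0.1, 0.1]
grip_width: -0.002
```

Request:
move_arm([
  [0,0,0,0,0.2,0,0],
  [0,0,0,0,0.4,0,0],
  [0,0,0,0,0.6,0,0],
  [0,0,0,0,0.8,0,0],
  [0,0,0,0,0.8,0,0],
])

```text
time_s: 10.35
eef_pos: [538.5, 236.5, 17.7]
ee_rot: [-0.001, 0.053, 0.999, -0.001]
force: [0.5, 0.1, 0.3]
grip_width: -0.002
```

```bash
python3 - <<'E'
from h import *
st(); print(w2bay(ctrl.sense()["eef_pos"]))
E
```

```text
t 10.35 pos [538.5 236.5  17.7] F [0.5 0.1 0.3] w -0.002 yaw 83.95 pitch -0.08 z [-0.003 -0.001 -1.   ]
[163.96612567  -0.52453439]
```

Request:
move_arm([
  [0,0,0,0,0.2,0,0],
  [0,0,0,0,0.4,0,0],
  [0,0,0,0,0.6,0,0],
  [0,0,0,0,0.8,0,0],
  [0,0,0,0,1.0,0,0],
])

```text
time_s: 10.77
eef_pos: [539.6, 246.0, 17.9]
ee_rot: [-0.001, 0.053, 0.999, -0.001]
force: [-0.1, -5.2, 1.7]
grip_width: 0.0
```

```bash
python3 - <<'E'
from h import *
st(); print(w2bay(ctrl.sense()["eef_pos"]))
c=capture("wrist"); crop(c,0,0,560,420,1.4,"pics/w7.png")
E
```

```text
t 10.77 pos [539.6 246.   17.9] F [-0.1 -5.2  1.7] w 0.0 yaw 83.94 pitch -0.14 z [-0.003 -0.002 -1.   ]
[173.49296798  -0.71618286]
```

View pics/w7.png

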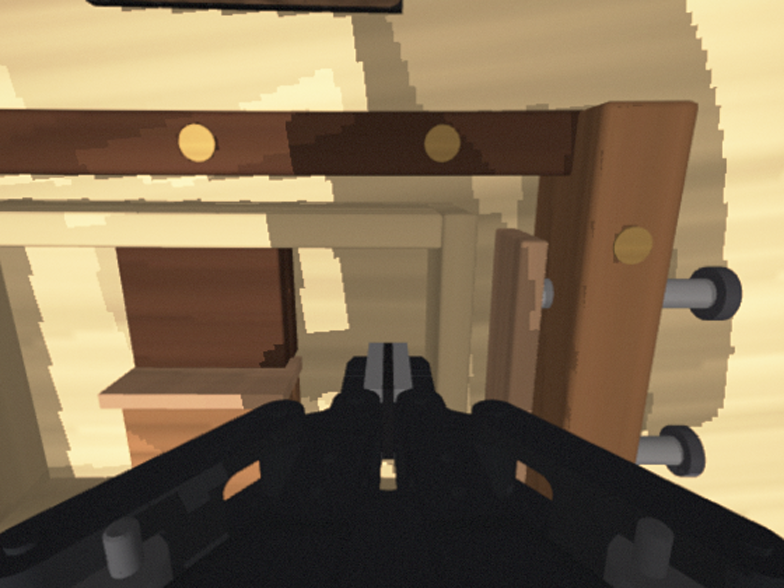

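Request:
move_arm([
  [0,0,0,0,0.15,0,0],
  [0,0,0,0,0.3,0,0],
  [0,0,0,0,0.45,0,0],
  [0,0,0,0,0.6,0,0],
  [0,0,0,0,0.7,0,0],
])

```text
time_s: 11.23
eef_pos: [540.4, 253.0, 17.9]
ee_rot: [-0.001, 0.053, 0.999, -0.001]
force: [-0.8, -5.1, 0.5]
grip_width: 0.001
```

```bash
python3 - <<'E'
from h import *
st(); print(w2bay(ctrl.sense()["eef_pos"]))
c=capture("wrist"); crop(c,0,0,560,420,1.4,"pics/w8.png");np.save("w8.npy",c,allow_pickle=True)
E
```

```text
t 11.23 pos [540.4 253.   17.9] F [-0.8 -5.1  0.5] w 0.001 yaw 83.95 pitch -0.17 z [-0.003 -0.003 -1.   ]
[180.52525416  -0.73510683]
```

View pics/w8.png

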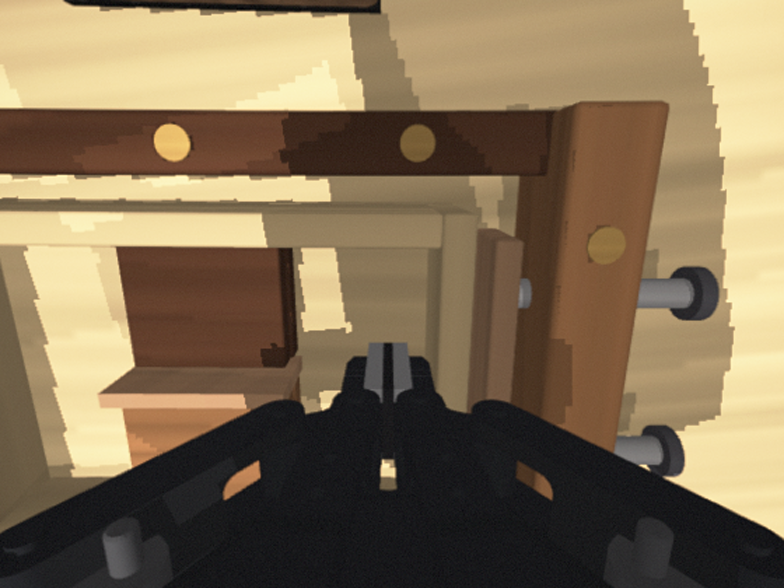

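Request:
move_arm([
  [0,0,0,0,0.08,0,0],
  [0,0,0,0,0.16,0,0],
  [0,0,0,0,0.24,0,0],
  [0,0,0,0,0.32,0,0],
  [0,0,0,0,0.36,0,0],
])

```text
time_s: 11.7
eef_pos: [540.8, 256.4, 17.9]
ee_rot: [-0.001, 0.053, 0.999, -0.002]
force: [-0.5, -5.3, 0.3]
grip_width: -0.003
```

Request:
move_arm([
  [0,0,0,0,0.05,0,0],
  [0,0,0,0,0.1,0,0],
  [0,0,0,0,0.15,0,0],
])

```text
time_s: 11.95
eef_pos: [541.0, 257.5, 17.9]
ee_rot: [-0.002, 0.053, 0.999, -0.002]
force: [-0.4, -5.9, 0.1]
grip_width: -0.005
```

```bash
python3 - <<'E'
from h import *
st(); print(w2bay(ctrl.sense()["eef_pos"]))
E
```

```text
t 11.95 pos [541.  257.5  17.9] F [-0.4 -5.9  0.1] w -0.005 yaw 83.95 pitch -0.24 z [-0.003 -0.004 -1.   ]
[185.0815944   -0.81634643]
```

Request:
move_arm([
  [0,0,0,0,0.05,0,0],
  [0,0,0,0,0.1,0,0],
  [0,0,0,0,0.15,0,0],
])

```text
time_s: 12.2
eef_pos: [541.1, 258.6, 17.9]
ee_rot: [-0.002, 0.053, 0.999, -0.002]
force: [-0.3, -5.8, 0.1]
grip_width: 0.004
```

Request:
move_arm([
  [0,0,0,0,0.05,0,0],
  [0,0,0,0,0.1,0,0],
])

```text
time_s: 12.37
eef_pos: [541.2, 259.1, 18.0]
ee_rot: [-0.002, 0.053, 0.999, -0.003]
force: [-1.2, -6.2, -0.1]
grip_width: -0.003
```

Request:
move_arm([
  [0,0,0,0,0.05,0,0],
  [0,0,0,0,0.1,0,0],
])

```text
time_s: 12.53
eef_pos: [541.2, 259.7, 18.0]
ee_rot: [-0.002, 0.053, 0.999, -0.003]
force: [-0.9, -5.4, -0.2]
grip_width: 0.0
```

Request:
move_arm([
  [0,0,0,0,0.05,0,0],
  [0,0,0,0,0.1,0,0],
  [0,0,0,0,0.12,0,0],
])

```text
time_s: 12.78
eef_pos: [541.3, 260.5, 18.0]
ee_rot: [-0.002, 0.053, 0.999, -0.003]
force: [-0.7, -4.6, -0.0]
grip_width: 0.003
```

```bash
python3 - <<'E'
from h import *
st(); print(w2bay(ctrl.sense()["eef_pos"]))
c=capture("wrist"); crop(c,0,0,560,420,1.4,"pics/w9.png");np.save("w9.npy",c,allow_pickle=True)
E
```

```text
t 12.78 pos [541.3 260.5  18. ] F [-0.7 -4.6 -0. ] w 0.003 yaw 83.93 pitch -0.41 z [-0.005 -0.007 -1.   ]
[188.13879603  -0.8856524 ]
```

View pics/w9.png

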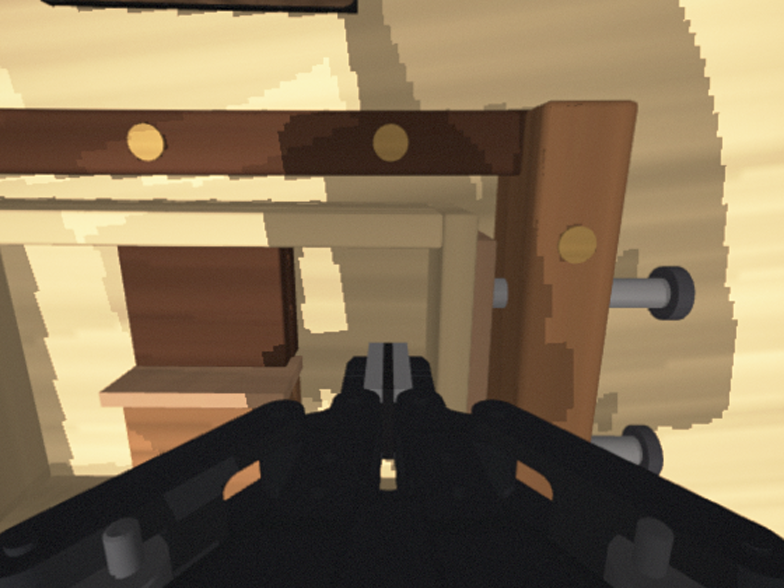

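Request:
move_arm([
  [-0.003,0,0,0,0.05,0,0],
  [-0.003,0,0,0,0.1,0,0],
])

```text
time_s: 13.0
eef_pos: [541.4, 261.0, 17.9]
ee_rot: [-0.002, 0.053, 0.999, -0.002]
force: [-0.1, -8.0, 1.4]
grip_width: -0.003
```

Request:
move_arm([
  [0,0,0,0,0.05,0,0],
  [0,0,0,0,0.1,0,0],
])

```text
time_s: 13.17
eef_pos: [541.4, 261.1, 17.9]
ee_rot: [-0.003, 0.053, 0.999, -0.003]
force: [-1.1, -10.4, 2.2]
grip_width: 0.0
```

Request:
move_arm([
  [0,0,0,0,0.05,0,0],
  [0,0,0,0,0.1,0,0],
])

```text
time_s: 13.33
eef_pos: [541.4, 261.2, 18.0]
ee_rot: [-0.003, 0.053, 0.999, -0.004]
force: [-3.0, -9.7, 1.9]
grip_width: 0.003
```

Request:
move_arm([
  [0,0,0,0,0.05,0,0],
  [0,0,0,0,0.1,0,0],
])

```text
time_s: 13.5
eef_pos: [541.4, 261.2, 18.0]
ee_rot: [-0.003, 0.053, 0.999, -0.005]
force: [-1.4, -10.8, 2.8]
grip_width: 0.003
```

Request:
move_arm([
  [0,0,0,0,0.05,0,0],
  [0,0,0,0,0.1,0,0],
  [0,0,0,0,0.14,0,0],
  [0,0,0,0,0.14,0,0],
])

```text
time_s: 13.83
eef_pos: [541.4, 261.2, 18.0]
ee_rot: [-0.004, 0.053, 0.999, -0.006]
force: [-2.5, -11.7, 3.0]
grip_width: 0.0
```

```bash
python3 - <<'E'
from h import *
st()
E
```

```text
t 13.83 pos [541.4 261.2  18. ] F [ -2.5 -11.7   3. ] w 0.0 yaw 83.93 pitch -0.73 z [-0.009 -0.012 -1.   ]
```

Request:
move_arm([
  [0,0,0,0,0.14,0,0],
  [0,0,0,0,0.17,0,0],
  [0,0,0,0,0.2,0,0],
  [0,0,0,0,0.2,0,0],
])

```text
time_s: 14.17
eef_pos: [541.3, 261.2, 18.0]
ee_rot: [-0.005, 0.053, 0.999, -0.008]
force: [-2.4, -15.5, 3.6]
grip_width: 0.002
```

Request:
move_arm([
  [0,0,0,0,0.2,0,0],
  [0,0,0,0,0.22,0,0],
  [0,0,0,0,0.24,0,0],
  [0,0,0,0,0.24,0,0],
])

```text
time_s: 14.5
eef_pos: [541.3, 261.2, 18.1]
ee_rot: [-0.006, 0.053, 0.999, -0.01]
force: [-3.5, -17.5, 5.5]
grip_width: 0.002
```

Request:
move_arm([
  [0,0,0,0,0.22,0,0],
  [0,0,0,0,0.22,0,0],
  [0,0,0,0,0.22,0,0],
  [0,0,0,0,0.22,0,0],
  [0,0,0,0,0.22,0,0],
])

```text
time_s: 14.92
eef_pos: [541.2, 261.0, 18.2]
ee_rot: [-0.007, 0.053, 0.998, -0.012]
force: [-3.6, -17.0, 4.5]
grip_width: -0.002
```

```bash
python3 - <<'E'
from h import *
st()
c=capture("wrist"); crop(c,0,0,560,420,1.4,"pics/w10.png");np.save("w10.npy",c,allow_pickle=True)
c=capture("scene"); crop(c,180,140,390,290,3.8,"pics/s6.png")
E
```

```text
t 14.92 pos [541.2 261.   18.2] F [ -3.6 -17.    4.5] w -0.002 yaw 83.94 pitch -1.44 z [-0.015 -0.024 -1.   ]
```

View pics/w10.png

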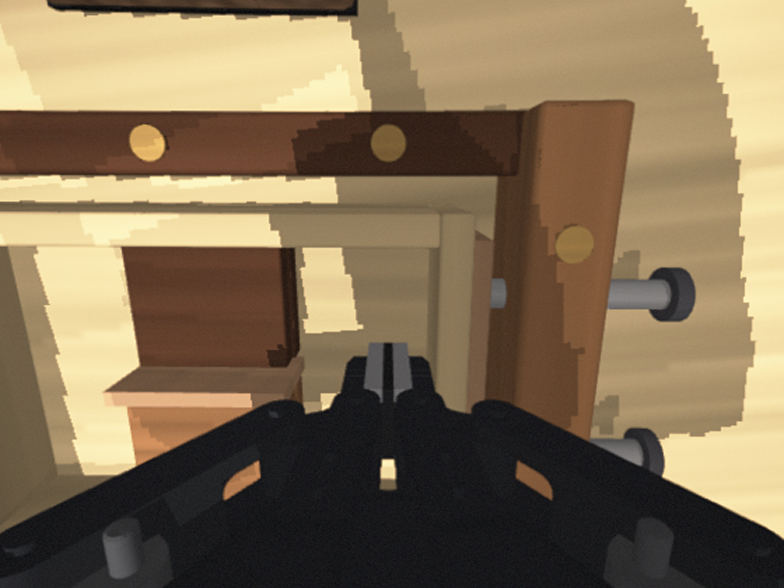

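Request:
move_arm([
  [0,0,0,0,0.1,0,0],
  [0,0,0,0,0,0,0],
  [0,0,0,0,-0.2,0,0],
  [-0.025,0,0,0,-0.6,0,0],
  [-0.025,0,0,0,-0.8,0,0],
])

```text
time_s: 15.43
eef_pos: [540.5, 252.9, 18.4]
ee_rot: [-0.006, 0.053, 0.999, 0.001]
force: [-0.4, -0.2, 0.1]
grip_width: -0.001
```

Request:
move_arm([
  [0,0,0,0,0,-1,0],
  [0,0,0,0,0,-3,0],
  [0,0,0,0,0,-6,0],
  [0,0,0,0,0,-9,0],
  [0,0,0,0,0,-12,0],
])

```text
time_s: 15.85
eef_pos: [541.8, 252.9, 140.8]
ee_rot: [-0.006, 0.053, 0.999, 0.001]
force: [-0.3, 0.5, 0.2]
grip_width: 0.002
```

Request:
move_arm([
  [0,0,0,0,0,-3,0],
  [0,0,0,1,-3,-6,0],
  [0,0,0,2,-5,-8,0],
  [0,0,0,2,-5,-8,0],
])

```text
time_s: 16.18
eef_pos: [517.9, 203.5, 226.8]
ee_rot: [-0.002, 0.054, 0.999, 0.001]
force: [0.4, -0.0, 1.6]
grip_width: -0.001
```

```bash
python3 - <<'E'
from h import *
st()
c=capture("wrist"); crop(c,0,0,560,420,1.4,"pics/w11.png");np.save("w11.npy",c,allow_pickle=True)
c=capture("scene"); crop(c,180,140,390,290,3.8,"pics/s7.png")
E
```

```text
t 16.18 pos [517.9 203.5 226.8] F [ 0.4 -0.   1.6] w -0.001 yaw 83.81 pitch 0.14 z [-0.003  0.003 -1.   ]
```

View pics/w11.png

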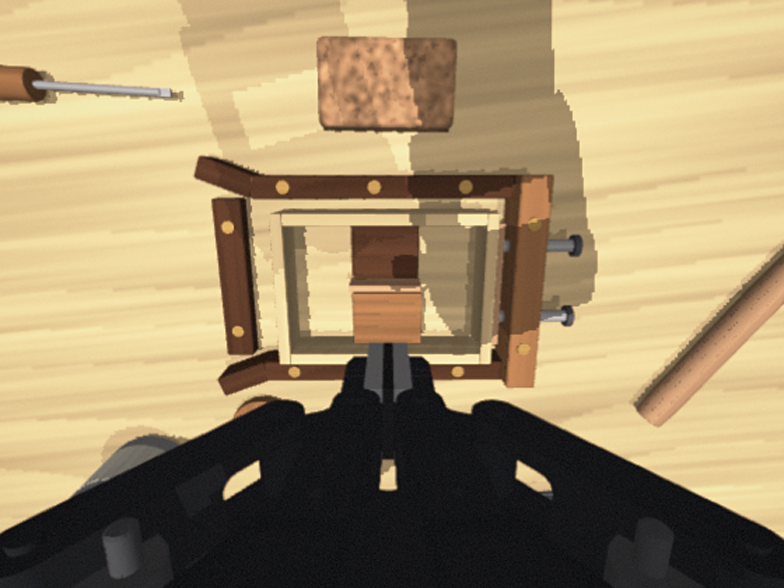

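View pics/s7.png

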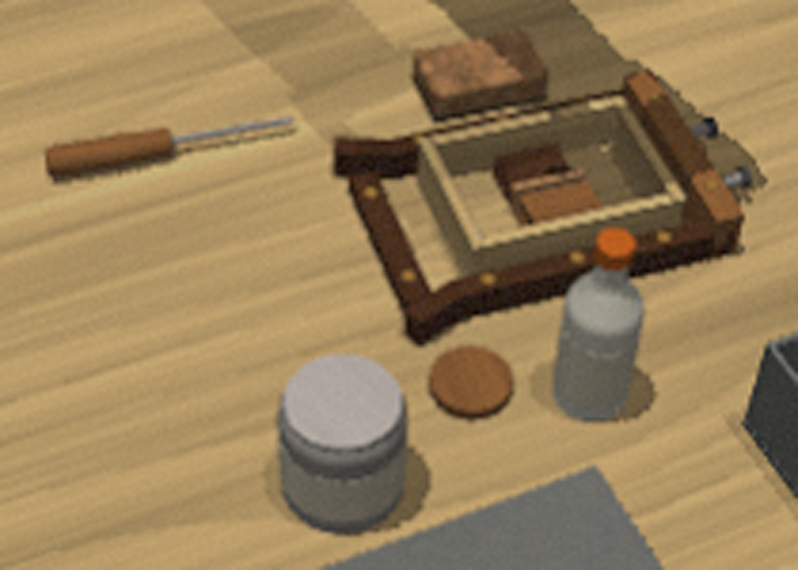

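```bash
python3 - <<'E'
from h import *
c=np.load("w11.npy",allow_pickle=True).item()
A=lambda l,z:np.array([w2bay(p).round(1) for p in ray(c,[((x+.5)/1.4-.5,(y+.5)/1.4-.5) for x,y in l],z)])
t=A([(272,211),(502,212),(491,363),(281,363)],50);print(t,t.mean(0))
hd=lambda p,q:np.degrees(np.arctan2(*(q-p)[::-1])).round(2)
print(hd(t[0],t[1]),hd(t[3],t[2]),hd(t[2],t[1])-90,hd(t[3],t[0])-90)
st()
E
```

```text
[[ 46.3  60. ]
 [214.3  58.7]
 [213.3 -61. ]
 [ 44.7 -60.2]] [129.65   -0.625]
-0.44 -0.27 -0.480000000000004 -0.7600000000000051
t 16.28 pos [517.7 205.2 222.4] F [0.3 0.1 0. ] w -0.0 yaw 83.85 pitch 0.11 z [-0.009  0.003 -1.   ]
```

```bash
python3 - <<'E'
from rig import job
print(job.finish_job())
E
```

```text
the job is handed in; nothing more can be done
None
```

The tray is in the frame, flat and square and pressed against the stop pad. I handed the job in at about 16 s of the 72 s allowed. No verdict is reported, so these are my own checks.

- **Over the sill:** I pinched the leading wall and lifted the lead edge about 25 mm, with the back end staying on the bench. I straightened the tray while advancing and rested it on the sill. I then pushed it across and tipped it nose-down over the sill. Once the back end was clear of the sill, I lowered it inside. Wrist readings stayed around 6 N or less on this part.
- **Against the stop:** I let go, then pushed with shut fingers on the inside of the leading wall. Sliding took about 5 N. The pad was felt about 212 mm from the frame's origin, roughly 16 mm out from the stop block. I pressed with up to 17.5 N at the wrist, about 12 N on the pad after friction, and held it for about half a second.
- **Last pictures:** The tray is centred to within 1 mm and turned about 0.5° at most from the frame, which is within measuring error. The gripper was about 220 mm up and touching nothing. The bystanders in view looked unmoved, though I did not measure them, and the offcut was outside the last pictures.
- **Disagreement:** One wrist picture put the end block's face at 222 mm instead of 228 mm. I took that as a misread edge and relied on the felt contact. The pad force is inferred from the wrist reading less friction, not measured directly.

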